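Draw the oven tray with the hook

ROBOT

A 6-joint arm with a two-finger parallel gripper is mounted at the origin on the work surface. World frame = base frame: x ahead of the robot, y to its left, z up, the work surface at z = 0. Lengths are in mm, angles in rad, forces in N, time in s.
With the tool pointing down it reaches from about 325 to 875 mm from the base axis. Payload 4.4 kg.
Tool frame: the origin (TCP) lies on the centre line of the jaws, within the pads' length; the fingertips stand ahead of it and the grasp point (between the pads) lies 6 mm ahead of it (ctrl.tcp_to_tips is the z of the fingertips in the tool frame, in mm); z points along the fingers, y is the line along which they close (so a half turn about z gives the same grasp; the last joint's range is limited). The gripper opens to 85 mm and grips with 20 to 120 N. Pads are 22 mm wide; open, the fingers measure 114 mm over their backs; the gripper's body (76 mm by 85 mm) begins 54 mm behind the grasp point. The pads swing forward as they close: fully open they stand 13 mm farther back than shut.
Start: joints at [1.179, 0.207, 1.542, -0, 1.393, -0.15], TCP at [137.694, 558.272, 224.382] pointing down, gripper open.
Joint ranges: [-2.73, 2.73], [-0.86, 2.22], [0.23, 2.46], [-1.11, 4.25], [0.08, 2.63], [-2.82, 2.82]. Speed limits (rad/s): [2.79, 2.79, 3.14, 3.14, 3.14, 3.14].

INTERFACE

Orientations are given as a 3x3 rotation matrix whose columns are the frame's x, y, z axes.
In Python, from plant import ctrl, sensors, optics gives the robot as it stands. Calls block until the motion is done:
- ctrl.move_ptp(position, orientation): joint-space move of the TCP to a pose.
- ctrl.move_l(position, rot=None, vel=150, threshold=None): straight line of the TCP; rot=None keeps the orientation; vel is the mean speed in mm/s. With threshold (N) it stops when the force on the tool has changed by that much, and returns True; else False.
- ctrl.set_joints(angles): joint-space move.
- ctrl.gripper_to(opening, force=None): finger opening in mm; force is the grip in N (None keeps the last); returns when the fingers have stopped.
- ctrl.hold(seconds).
- ctrl.solve_ik(position, orientation): joint angles nearest the present ones, or None.
- sensors.read_state(): the state.
- optics.grab_frame(name): name is "side" or "top"; returns (picture, depth): 480x640x3 uint8, red, green, blue; 480x640 float32, mm along the optical axis (not along the pixel's ray), 0 where there is no reading.
- optics.camera_params(name): a dict with "mtx" (3x3 intrinsics, pixels), "R" (3x3) and "t" (3): a world point X has camera coordinates R X + t. Camera axes: x right, y down, z forward; pixel columns grow to the right and rows downward; lengths in mm; the calibration is good to about 2 mm. A picture is of the moment at which its call begins. camera_params takes no time and is no camera call.
A pose or a line that the arm cannot do raises ctrl.MotionError and nothing moves.
- ctrl.finish_job(): hands the job in; it is judged then, once.
The state is a dict: "t": time; "q": joint angles; "qvel": joint speeds; "tau": joint torques, N m; "eef_pos": TCP position; "eef_rot": TCP orientation; "force": force on the tool from outside, world axes, zero at the start; "wrist_torque": the same for the moment, N m; "grip_width": finger opening in mm; "grasp_force": force on a finger pad.
Only numpy, scipy, OpenCV 4.12 (cv2) and the standard library are available. Lean on these libraries where they do the work, as an engineer would, in place of code of your own. Each camera call takes 0.05 s, during which the arm holds its last target. There are 200 camera calls.

TASK

The board in the small bench oven is baked: take the hook from its rest, drop its tip through the finger hole in the tray's pull tab and draw the tray out gently and steadily until you feel its stop, holding it there a moment with a firm but gentle pull. Then unhook, leave the tray standing out, and lay the hook back in its rest the way it lay before. Keep the gripper itself off the oven and its tray, and leave the other things on the bench where they are.

Things in the scene. Friction and masses are not known exactly. Their poses are not given: they have to be found in the camera images.
- oven: bench oven, fixed: a white box 280 deep (its x) x 300 wide (its y) x 172 high on the bench. Origin: centre of its underside on the bench, z up; its front looks along its own -x. In the front, from 46 to 102 mm above the bench, is the front plate of the slide-out tray.
- tray: the oven's slide-out tray with its front plate, pull tab and the loose board on it. Origin: at the oven's origin when fully in, moving to the oven's -x as it comes out. It starts 0 to 30 mm out, drags with about 3 N and stays where it is left. Its stop, out of sight inside, is set differently each time: 68 to 90 mm out. A steady pull of 6 to 15 N holds it firmly on the stop; 20 N would strain it.
- tray_hole (a point): centre of the finger hole at the top face of the pull tab, 94 mm above the bench, 166 mm to the -x side of the tray's origin; axes as the oven's. Tab: level aluminium plate 4 thick, 40 long (x) x 44 wide (y), out to -x from the middle of the tray's front plate; hole centre 20 mm from that plate and from the tab's outer edge. Hole round, upright, 12 mm wide, right through; free below.
- hook: pull hook, loose, about 160 g: square wooden handle 112 long (x) x 20 wide (y) x 22 high (z); an 8 mm round steel rod leaves the middle of its +x end along x and is bent square down at x = +119 mm. Origin: centre of the handle's underside, near the centre of mass. Rod axis 11 mm above the origin; the rounded tip ends 23 mm below the origin, 34 mm below the rod axis.
- hook_tip (a point): lowest point of the hook's bent-down tip, axes of the hook
- rest: steel tool rest, fixed: base 125 (x) x 75 (y) x 8 high, two forks 10 thick at x = +-42 mm, 74 mm clear between them. The forks carry the handle's underside 56 mm above the bench, between cheeks 26 mm apart that splay open up to 80 mm. Origin: centre of its underside. The hook lies in it, handle middle over the origin within 4 mm, tip to the rest's +x, and belongs back like that.
- board: green printed circuit board 100 x 80 x 4 with parts up to 14 high, loose in the tray, top of tray floor 57 mm above the bench; origin centre of underside
- pedal: aluminium effects pedal box 115 x 85 x 45, knobs to 58 high, loose bystander; origin centre of underside
- spool: reel of solder wire, 56 across, 56 high, standing, loose bystander; origin centre of underside
- flux: small white bottle, 40 across, 85 high, loose bystander; origin centre of underside
- meter: hand multimeter lying flat, 150 x 75 x 42, loose bystander; origin centre of underside
- spare_board: green circuit board 120 x 90 lying on the blue mat, loose bystander; origin centre of underside
- screwdriver: screwdriver 170 long lying on the blue mat, loose bystander
- tin: small open tin, 64 across, 45 high, loose bystander; origin centre of underside
There are look-alikes about, which are no part of the job. There is more than one size of the hook; the job needs the smallest.

How it is judged:
By the outcome, as a careful person would: the job done as asked, in the order asked, and still so for the second after the job is handed in, with the robot touching nothing.
It also fails if it takes over 67 s, if anything falls off the work surface, if the arm or the gripper's body presses on something with over 40 N, if the wrist force passes 120 N, or if a joint passes its speed limit or range.

## Working session

There is one attempt and no reset: what is moved stays moved. The work goes in short steps, each a Python script; the robot and the scene stay as the last script left them, time stands still between calls to the robot, and variables do not carry over. Pictures are saved under pics/ and viewed, at most 10 in all, crops included, and the job is handed in when it is done.

```bash
ls; mkdir -p pics; python3 - <<'E'
from plant import ctrl, sensors, optics
import cv2,numpy as np
for n in("top","side"):
    p,d=optics.grab_frame(n); cv2.imwrite(f"pics/{n}0.png",p[:,:,::-1]); np.save(f"pics/{n}0.npy",d)
    c=optics.camera_params(n); print(n,c["mtx"].round(1).tolist(),(-c["R"].T@c["t"]).round(0),c["R"].round(3).tolist())
s=sensors.read_state();print(s["t"],s["eef_rot"].round(3) if hasattr(s["eef_rot"],'round') else s["eef_rot"],ctrl.tcp_to_tips)
E
```

```text
pics
top [[601.6, 0.0, 326.0], [0.0, 601.6, 239.8], [0.0, 0.0, 1.0]] [ 213.  170. 1765.] [[-0.025, -1.0, -0.001], [-0.981, 0.025, -0.191], [0.191, -0.004, -0.982]]
side [[436.3, 0.0, 321.0], [0.0, 436.3, 239.5], [0.0, 0.0, 1.0]] [ 453. 1077.  964.] [[-0.998, -0.051, -0.019], [-0.022, 0.693, -0.72], [0.05, -0.719, -0.693]]
0.1 [[-0.971  0.239 -0.001]
 [ 0.239  0.971 -0.002]
 [ 0.    -0.002 -1.   ]] 25.0
```

View pics/top0.png

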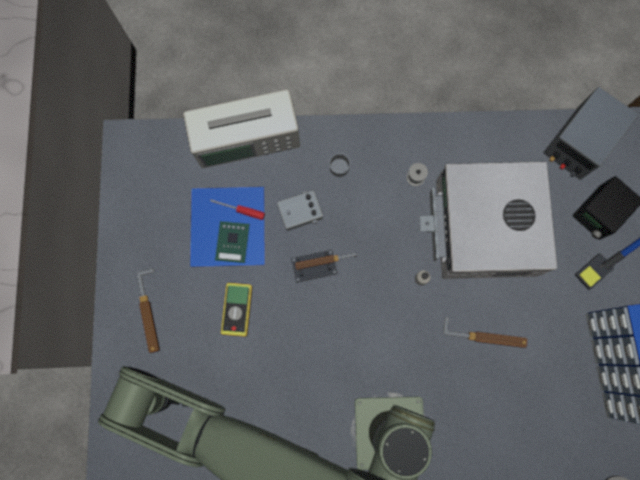

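View pics/side0.png

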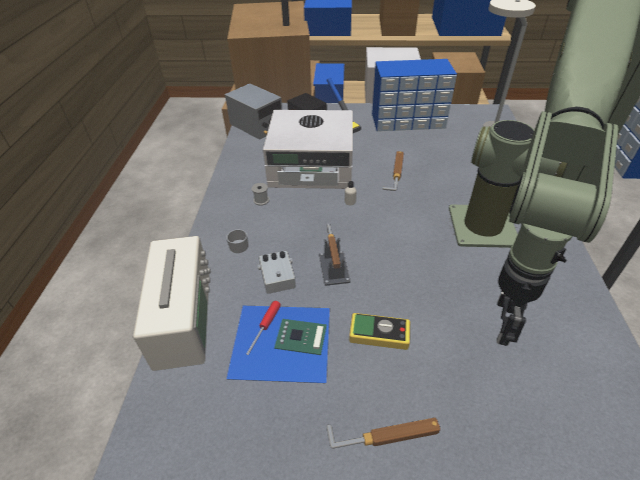

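The top view shows three hooks: one in the rest at (322,262), one loose at (148,310) and one loose at (485,338). The one in the rest is about 60 px long, which matches 179 mm. The other two are at least 80 px, so the rest hook is the smallest. The oven front faces image-left (world +y), and the tab is at (427,223). I'll confirm with one enlarged crop.

```bash
cat > h.py <<'E'
from plant import ctrl, sensors, optics
import cv2,numpy as np
P={n:optics.camera_params(n) for n in("top","side")}
def ray(n,u,v,h):
    c=P[n];o=-c["R"].T@c["t"];d=c["R"].T@np.linalg.inv(c["mtx"])@[u,v,1]
    return o+d*(h-o[2])/d[2]
def cloud(n,d):
    c=P[n];v,u=np.mgrid[:480,:640];k=np.stack([u,v,np.ones_like(u)],-1)@np.linalg.inv(c["mtx"]).T*d[...,None]
    return (k-c["t"])@c["R"]
def proj(n,X):
    c=P[n];x=c["mtx"]@(c["R"]@np.array(X,float)+c["t"]);return x[:2]/x[2]
def crop(im,x0,y0,w,h,k): return cv2.resize(im[y0:y0+h,x0:x0+w],None,fx=k,fy=k,interpolation=cv2.INTER_CUBIC)
E
python3 - <<'E'
from h import *
t=cv2.imread("pics/top0.png");s=cv2.imread("pics/side0.png")
a=np.hstack([crop(t,283,236,80,60,5),crop(t,405,160,80,60,5)])
a2=np.hstack([crop(s,295,220,80,60,5),crop(s,265,150,80,60,5)])
cv2.imwrite("pics/c1.png",np.vstack([a,a2]))
C=cloud("top",np.load("pics/top0.npy"))
hsv=cv2.cvtColor(t,cv2.COLOR_BGR2HSV)
# brown handle in rest by color
m=np.zeros((480,640),bool);m[240:290,285:365]=1
b=m&(hsv[...,0]<22)&(hsv[...,1]>110)
v,u=np.nonzero(b);print("brown",b.sum(),u.min(),u.max(),v.min(),v.max())
X=C[b];print("z",np.percentile(X[:,2],[5,50,95]))
W=np.array([ray("top",*p,78) for p in zip(u,v)])
print(cv2.minAreaRect(W[:,:2].astype(np.float32)))
# oven roof
r=(abs(C[...,2]-172)<8);r[:, :435]=0;r[:150]=0;r[285:]=0;r[:,560:]=0
R=C[r];print("oven",len(R),np.median(R[:,2]));print(cv2.minAreaRect(R[:,:2].astype(np.float32)))
print("table z",C[300,300],"tab",C[223,424],C[223,432],C[219,427])
# rest base
print("pedal",C[210,300],"flux",C[276,423],"spool",C[173,418],"meter",C[310,236])
E
```

```text
brown 79 297 337 256 267
z [72.14141127 77.99498195 84.95378804]
((479.07861328125, 191.22366333007812), (13.824199676513672, 115.6298599243164), 9.473267555236816)
oven 10658 172.8612694593205
((580.177978515625, -311.0657958984375), (285.8018493652344, 302.1135559082031), 89.97020721435547)
table z [377.68329978 243.35725857   9.79849397] tab [ 581.14934986 -117.42169552   87.98520348] [ 580.7489738  -140.39416554   87.20509109] [ 589.04850415 -123.84339573  103.81820186]
pedal [638.20040226 237.40007817  47.54316808] flux [ 429.89445261 -107.1919702    81.27905191] spool [ 738.49875828 -112.89416162   60.59475032] meter [349.95782441 423.63199515  51.3974869 ]
```

View pics/c1.png

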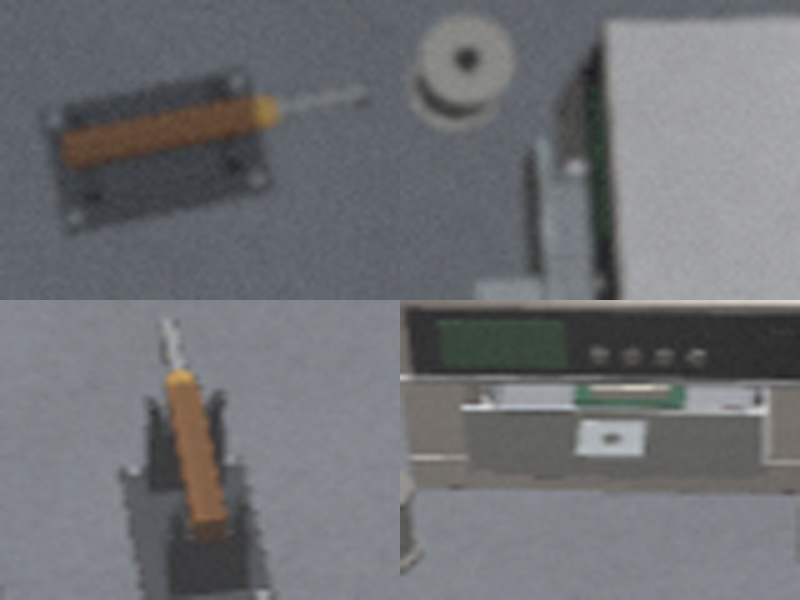

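The crop confirms it: the short wooden hook lies in the dark rest with its tip to image-right. The tab's hole is at about side px (306.6,177.3). Next I'll compute the hole position and oven yaw, then fetch the hook.

```bash
python3 - <<'E'
from h import *
t=cv2.imread("pics/top0.png")
C=cloud("top",np.load("pics/top0.npy"))
g=t.min(2); m=np.zeros((480,640),np.uint8); m[150:285,435:560]=(g[150:285,435:560]>135)
n,l,st,ce=cv2.connectedComponentsWithStats(m);k=1+np.argmax(st[1:,4]);v,u=np.nonzero(l==k)
W=np.array([ray("top",*p,172) for p in zip(u,v)]);print("oven",len(W),cv2.minAreaRect(W[:,:2].astype(np.float32)))
# edges lines: front (left) edge: min u per row
def fit(ax,lo,hi,f):
    pts=[]
    for i in range(lo,hi):
        q=u[v==i] if ax=='r' else v[u==i]
        if len(q): pts.append(ray("top",*((f(q),i) if ax=='r' else (i,f(q))),172)[:2])
    vx,vy,x,y=cv2.fitLine(np.array(pts,np.float32),cv2.DIST_HUBER,0,.01,.01).ravel();print(ax,f.__name__,np.degrees(np.arctan2(vy,vx)).round(2),x.round(1),y.round(1))
fit('r',170,260,np.min);fit('r',170,260,np.max);fit('c',455,540,np.min);fit('c',455,540,np.max)
print("hole side",ray("side",306.6,177.3,94),"top guess",ray("top",427.5,223,94))
s=cv2.imread("pics/side0.png")
# tab bright blob
for nme,im,(x0,y0,x1,y1) in(("side",s,(296,170,320,185)),("top",t,(414,208,440,240))):
    print(nme);print(im[y0:y1,x0:x1,1])
# rest base corners via top crop
for x,y in((55,122),(237,78),(257,182),(75,217)): print(ray("top",283+(x+.5)/5-.5,236+(y+.5)/5-.5,8).round(1))
print("tip end bend top",ray("top",283+(362)/5-.5,236+97/5-.5,67))
E
```

```text
oven 9995 ((579.522705078125, -311.43194580078125), (277.2419128417969, 298.13067626953125), 89.89234161376953)
r min -0.03 585.6 -174.2
r max 0.02 578.3 -448.5
c min -89.82 726.7 -313.6
c max -89.84 432.0 -290.3
hole side [ 580.63844891 -124.9835247    94.        ] top guess [ 579.5793508  -126.34034993   94.        ]
side
[[160 156 157 131  90  92  91  91  91  97 102 102 101 105 101 101 100 101
  100 101 100 101 102 107]
 [174 178 184 172 143 121 121 120 120 119 121 121 121 121 121 119 117 110
  108 106 101  94  93  95]
 [ 91  91  92 103 116 110 106 108 109 110 111 114 116 119 118 116 118 120
  123 125 130 142 147 149]
 [ 97  98  97  97 100 101  99  97  99  96 100  99  97 100  98  99 100 100
  103  98 100 103 102 100]
 [101  98  99  96 109 153 180 180 170 159 159 156 159 158 157 157 159 147
  122 100  99  98  98  99]
 [ 98  98  97  99 116 159 179 179 180 181 179 179 178 180 178 180 181 161
  121 100  99  98  99  98]
 [ 97 100  98  97 131 167 177 180 178 176 166 158 166 180 179 181 179 160
  120  97  99 100 100  96]
 [ 98  97  96  97 130 165 177 175 175 148 108 101 119 157 176 178 1
[... 3672 characters left out ...]
128 125 126 118]
 [101 103 105 102  95  97 101 101 104 100 104  96 103  97 104 102 101  88
   74  60  73 111 129 127 126 124]
 [101 101 100 104 103 106 103 102  98 101  97 100 102  98 102  99 100  90
   75  62  76 110 132 134 126 121]
 [ 98  99  99 102 102  98 100 102 105 100  97 100 101 102 107 102 100  86
   79  66  80 117 135 137 127 124]
 [101 100 104  99 101 105 104  99  98 102  99 102 102 100 105 101 101  92
   76  65  80 119 140 136 126 122]
 [104 102 102 102 104 102 100  97 100  98 105  98  98 102 100 100 100  90
   73  64  81 114 138 138 131 127]]
[496.5 260.4   8. ]
[520.2 152.1   8. ]
[457.7 142.    8. ]
[439.7 249.5   8. ]
tip end bend top [497.32059676  81.81818003  67.        ]
```

Hole ≈ (580,-125,94), with both cameras agreeing to about 1 mm. That puts the tray about 20 mm out, which is in range. Oven yaw is about 0. The rest base centre is (478.5,201), and the hook axis points along -y, turned 9.5° toward +x. I'm going for the grasp.

```bash
cat >> h.py <<'E'
def Rt(a,s=-1):  # hook x axis at (sin a, -cos a); tool x = s*hook x
    h=np.array([np.sin(a),-np.cos(a),0]);z=np.array([0,0,-1.]);x=s*h
    return np.stack([x,np.cross(z,x),z],1)
AG=np.radians(9.6); G=np.array([477.9,200.,75.])
E
python3 - <<'E'
from h import *
for s in(1,-1):
    for p,a in((G,AG),(G+[0,0,90],AG),([580,-6,150],0),([580,70,118],0),([580,-6,118],0)):
        try:q=ctrl.solve_ik(np.array(p,float),Rt(a,s))
        except Exception as e:q=None
        print(s,p,None if q is None else np.round(q,2))
C=cloud("side",np.load("pics/side0.npy"))
q=C[(abs(C[...,0]-478)<50)&(abs(C[...,1]-200)<70)];print("rest zmax",np.percentile(q[:,2],[50,90,97,99.5]))
E
```

```text
1 [477.9 200.   75. ] None
1 [477.9 200.  165. ] None
1 [580, -6, 150] None
1 [580, 70, 118] None
1 [580, -6, 118] None
-1 [477.9 200.   75. ] [ 0.23  0.26  1.81 -0.    1.07  0.06]
-1 [477.9 200.  165. ] [ 0.23  0.14  1.74 -0.    1.25  0.06]
-1 [580, -6, 150] [-0.16  0.29  1.6  -0.    1.25 -0.16]
-1 [580, 70, 118] [-0.03  0.33  1.62 -0.    1.19 -0.03]
-1 [580, -6, 118] [-0.16  0.32  1.63 -0.    1.19 -0.16]
rest zmax [11.40149465 78.85798022 80.94860762 83.04517574]
```

```bash
python3 - <<'E'
from h import *
R=Rt(AG)
ctrl.move_ptp(G+[0,0,100],R)
print(sensors.read_state()["t"])
print("touch",ctrl.move_l(G,vel=120,threshold=10))
ctrl.gripper_to(16,force=90)
s=sensors.read_state();print(s["grip_width"],s["grasp_force"],s["force"],s["t"],s["eef_pos"])
ctrl.move_l(G+[0,0,75],vel=100)
s=sensors.read_state();print(s["grip_width"],s["force"],s["t"])
t,d=optics.grab_frame("top");p,d2=optics.grab_frame("side")
cv2.imwrite("pics/top1.png",t[:,:,::-1]);cv2.imwrite("pics/side1.png",p[:,:,::-1])
a=cv2.imread("pics/top1.png");b=cv2.imread("pics/side1.png")
cv2.imwrite("pics/c2.png",np.hstack([crop(a,280,220,100,100,4),crop(b,290,190,100,100,4)]))
E
```

```text
1.9083
touch False
16.254754287995144 0.0 [-0.1583704   0.08742272  1.10271   ] 3.55 [477.91046099 199.97204188  74.99891979]
15.865076107711245 [ 0.25885262 -0.48215859 -0.01387962] 4.45
```

View pics/c2.png

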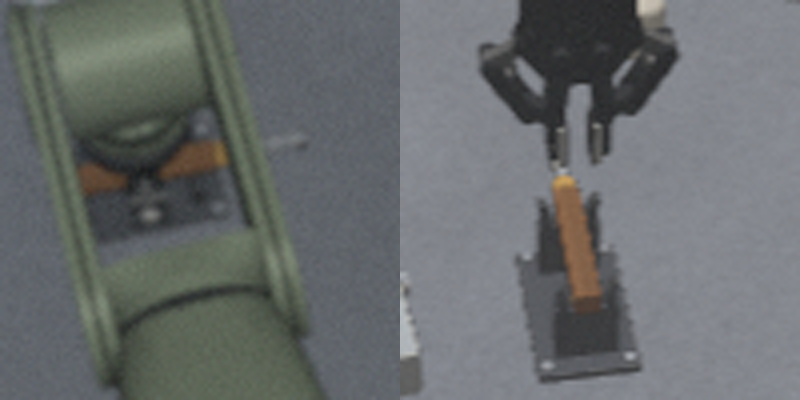

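The hook stayed in the rest and the jaws closed on nothing (16 mm, no force). I'll check where the fingers actually were against where they should project.

```bash
python3 - <<'E'
from h import *
s=sensors.read_state();print(s["eef_pos"],s["eef_rot"].round(3),s["grip_width"])
T=np.array(s["eef_pos"])
for dz in(0,-6,-25):
    for n in("side","top"): 
        u=proj(n,T+[0,0,dz]);o=(290,190) if n=="side" else (280,220);print(dz,n,u.round(1),((u-o)*4).round(0)+([400,0] if n=="side" else 0))
for nm,X in(("rest o",[478.5,201,0]),("handle centre top",[477.9,200,78])):
    u=proj("side",X);print(nm,u.round(1),((u-[290,190])*4+[400,0]).round(0))
    u=proj("top",X);print(nm,u.round(1),((u-[280,220])*4).round(0))
b=cv2.imread("pics/side1.png")
h=cv2.cvtColor(b,cv2.COLOR_BGR2HSV);m=(h[...,0]<22)&(h[...,1]>110);m[:225]=0;m[290:]=0;m[:,:315]=0;m[:,350:]=0
v,u=np.nonzero(m);W=np.array([ray("side",*p,78) for p in zip(u,v)],np.float32)
print(cv2.minAreaRect(W[:,:2].copy()),W.min(0),W.max(0))
E
```

```text
[477.05281232 199.78505877 148.93201724] [[-0.167  0.986 -0.002]
 [ 0.986  0.167 -0.001]
 [-0.    -0.002 -1.   ]] 15.947482537320898
0 side [334.5 231.4] [578. 166.]
0 top [313.2 258.3] [133. 153.]
-6 side [334.5 233. ] [578. 172.]
-6 top [313.3 258.7] [133. 155.]
-25 side [334.5 238. ] [578. 192.]
-25 top [313.4 259.8] [134. 159.]
rest o [333.9 268.3] [576. 313.]
rest o [313.9 265.9] [135. 184.]
handle centre top [334.1 249.7] [577. 239.]
handle centre top [313.7 262. ] [135. 168.]
((480.9694519042969, 193.70379638671875), (15.507660865783691, 119.37625885009766), 10.169693946838379) [465.68668 134.97037  78.     ] [494.91705 251.97758  78.     ]
```

```bash
python3 - <<'E'
from h import *
p,d=optics.grab_frame("side");cv2.imwrite("pics/side2.png",p[:,:,::-1]);C=cloud("side",d)
for (x,y) in((560,140),(560,155),(598,140),(598,155),(575,60),(500,60),(565,185),(575,250)):
    u=290+(x-400)//4;v=190+y//4;print((u,v),C[v,u].round(1),p[v,u])
s=sensors.read_state();print(s["t"],s["eef_pos"],s["q"],s["grip_width"],s["grasp_force"])
m=(abs(C[...,0]-477)<70)&(abs(C[...,1]-200)<70)&(C[...,2]>95)&(C[...,2]<400)
q=C[m];print(np.percentile(q[:,2],[0.2,1,5]))
q2=q[q[:,2]<np.percentile(q[:,2],5)+12];print(len(q2),q2.mean(0),q2.min(0),q2.max(0))
E
```

```text
(330, 225) [488.7 213.6 184.7] [88 89 87]
(330, 228) [488.9 210.3 170.9] [91 91 89]
(339, 225) [464.9 205.  177.6] [88 85 85]
(339, 228) [464.7 210.1 171.3] [91 89 89]
(333, 205) [480.8 213.5 253.6] [43 43 47]
(315, 205) [526.9 213.5 252.4] [60 59 60]
(331, 236) [488.8 144.6  78.9] [156 123  79]
(333, 252) [480.9 209.9  78.5] [137 103  77]
4.6 [477.11989562 199.81221757 148.95321161] [2.29144389e-01 1.62826710e-01 1.75825001e+00 4.69545355e-05
 1.22267011e+00 6.16422270e-02] 15.92105947712587 0.0
[162.08619492 168.87162001 194.24381072]
154 [474.72760548 206.79829173 185.33553303] [436.12603543 186.8242484  158.20529083] [506.92115803 218.36024393 206.20982123]
```

```bash
python3 - <<'E'
from h import *
d=optics.grab_frame("side")[1];C=cloud("side",d)
for v in range(196,236,2): print(v,[tuple(C[v,u].round(0).astype(int)) for u in(326,330,334,339)])
d0=np.load("pics/side0.npy");C0=cloud("side",d0)
m=(C0[...,2]>120)&(abs(C0[...,0]-138)<90)&(abs(C0[...,1]-558)<90)&(C0[...,2]<400)
q=C0[m];print(len(q),np.percentile(q[:,2],[.5,1,2,5,10]));l=q[q[:,2]<np.percentile(q[:,2],3)];print(l.mean(0))
E
```

```text
196 [(np.int64(497), np.int64(231), np.int64(296)), (np.int64(487), np.int64(238), np.int64(302)), (np.int64(478), np.int64(235), np.int64(300)), (np.int64(465), np.int64(236), np.int64(301))]
198 [(np.int64(497), np.int64(232), np.int64(291)), (np.int64(487), np.int64(238), np.int64(296)), (np.int64(478), np.int64(236), np.int64(295)), (np.int64(465), np.int64(232), np.int64(291))]
200 [(np.int64(498), np.int64(215), np.int64(271)), (np.int64(488), np.int64(234), np.int64(286)), (np.int64(478), np.int64(236), np.int64(288)), (np.int64(465), np.int64(235), np.int64(287))]
202 [(np.int64(499), np.int64(215), np.int64(264)), (np.int64(488), np.int64(211), np.int64(261)), (np.int64(478), np.int64(208), np.int64(259)), (np.int64(466), np.int64(215), np.int64(265))]
204 [(np.int64(499), np.int64(211), np.int64(254)), (np.int64(488), np.int64(220), np.int64(262)), (np.int64(478), np.int64(212), np.int64(256)), (np.int64(465), np.int64(220), np.int64(262))]
206 [(np.int64(499), np.int64(215), np.int64(251)), (np.int64(488), np.int64(221), np.int64(256)), (np.int64(478), np.int64(213), np.in
[... 2114 characters left out ...]
, np.int64(208), np.int64(170))]
230 [(np.int64(509), np.int64(34), np.int64(1)), (np.int64(489), np.int64(213), np.int64(166)), (np.int64(483), np.int64(32), np.int64(0)), (np.int64(465), np.int64(205), np.int64(160))]
232 [(np.int64(509), np.int64(48), np.int64(5)), (np.int64(493), np.int64(119), np.int64(71)), (np.int64(483), np.int64(41), np.int64(-1)), (np.int64(467), np.int64(40), np.int64(-2))]
234 [(np.int64(508), np.int64(56), np.int64(3)), (np.int64(492), np.int64(134), np.int64(77)), (np.int64(483), np.int64(55), np.int64(3)), (np.int64(466), np.int64(57), np.int64(6))]
1818 [247.24089844 249.45955471 253.33804962 262.83050169 292.55124005]
[142.72442271 560.70812297 251.00395849]
```

```bash
python3 - <<'E'
from h import *
a=cv2.imread("pics/side0.png");b=cv2.imread("pics/side2.png")
cv2.imwrite("pics/c3.png",np.hstack([crop(a,470,270,80,100,5),crop(b,295,180,80,100,5)]))
print(proj("side",[137.7,558.3,224.4]),proj("side",[137.7,558.3,199.4]))
E
```

```text
[499.58425813 329.52740031] [496.32750961 336.62522492]
```

View pics/c3.png

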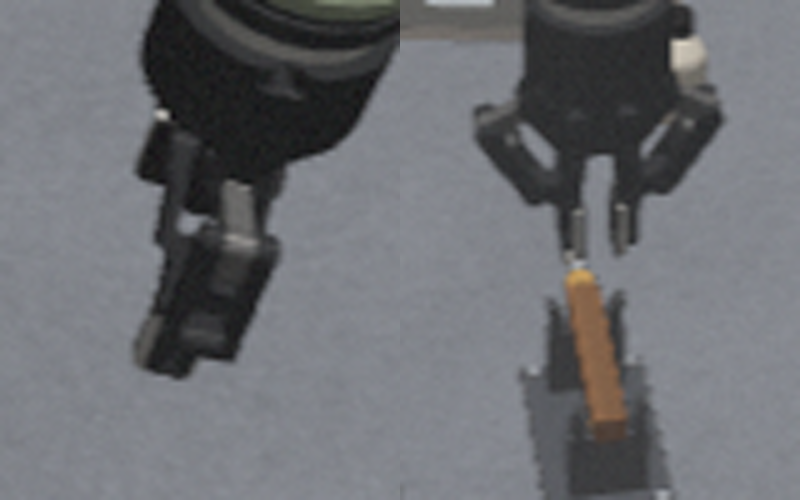

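The picture shows the jaws empty. Their tips are at about z=160 by depth, where 124 was expected, and the start picture gives the same +35 mm. So the gripper really stands about 35 mm higher than the reported TCP suggests. The xy position agrees. I'll regrasp 35 mm lower with a force guard; that height clears everything even if I've misread this.

```bash
cat >> h.py <<'E'
G=np.array([477.9,200.,41.])
E
python3 - <<'E'
from h import *
ctrl.gripper_to(85)
ctrl.move_l(G+[0,0,40],vel=120,threshold=10)
print("touch",ctrl.move_l(G,vel=80,threshold=6))
ctrl.gripper_to(12,force=90)
s=sensors.read_state();print(s["grip_width"],s["grasp_force"],s["force"],s["t"],s["eef_pos"])
if s["grip_width"]>17:
    ctrl.move_l(G+[0,0,75],vel=100)
    s=sensors.read_state();print(s["grip_width"],s["grasp_force"],s["force"],s["t"])
t,d=optics.grab_frame("top");p,d2=optics.grab_frame("side")
cv2.imwrite("pics/top3.png",t[:,:,::-1]);cv2.imwrite("pics/side3.png",p[:,:,::-1]);np.save("pics/side3.npy",d2);np.save("pics/top3.npy",d)
a=cv2.imread("pics/top3.png");b=cv2.imread("pics/side3.png")
cv2.imwrite("pics/c4.png",np.hstack([crop(a,280,220,100,100,4),crop(b,290,170,100,100,4)]))
E
```

```text
touch False
18.346862644617794 88.37977409362793 [-0.69480041  0.01091521  2.76794319] 7.3167 [478.43810279 200.12167297  41.48335268]
18.598605540868515 88.01720023155212 [-0.74671145  0.52293848 -0.51263238] 8.2167
```

View pics/c4.png

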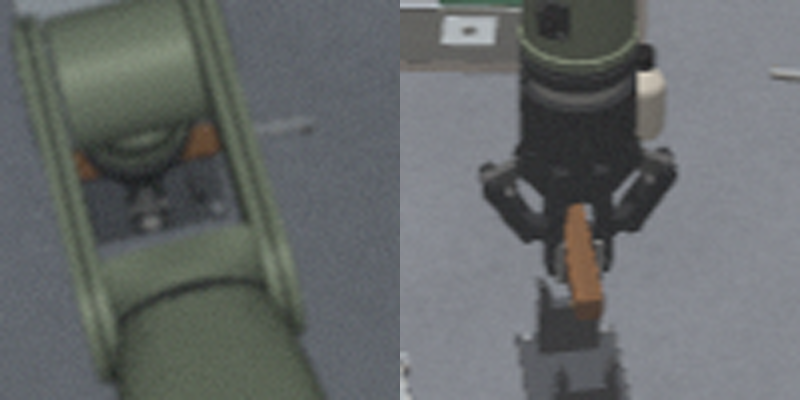

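Held: width 18.6 mm, pad force 88 N, and the crop shows the handle lifted clear of the forks, level between the pads. Next I'll bring the tip over the hole and check from above.

```bash
python3 - <<'E'
from h import *
R=Rt(0.)
ctrl.move_ptp(np.array([560.,30,150]),R)
ctrl.move_l(np.array([580.,-6,112]),vel=100,threshold=15)
s=sensors.read_state();print(s["t"],s["eef_pos"],s["eef_rot"][:,0],s["force"],s["grip_width"])
t,d=optics.grab_frame("top");p,d2=optics.grab_frame("side")
cv2.imwrite("pics/top4.png",t[:,:,::-1]);cv2.imwrite("pics/side4.png",p[:,:,::-1])
a=cv2.imread("pics/top4.png");b=cv2.imread("pics/side4.png")
cv2.imwrite("pics/c5.png",np.hstack([crop(a,360,195,80,60,5),crop(b,270,155,80,60,5)]))
z=s["eef_pos"][2]
T=np.array([580,-125,z-8.4]);print("pred tip",proj("top",T),"bend end",proj("top",[580,-129,z+25.6]),"hole",proj("top",[580,-125,94]))
print(cv2.cvtColor(a,cv2.COLOR_BGR2GRAY)[212:234,396:434])
E
```

```text
9.8167 [579.96986554  -6.17582257 111.69482764] [5.82721583e-04 9.99999756e-01 3.86345544e-04] [-0.33763793 -0.33893134 -1.57243821] 18.476696656368155
pred tip [427.56013723 222.1486371 ] bend end [431.02361975 219.41807129] hole [427.02083496 222.86719261]
[[ 54  51  57  59  53  50  55  56  53  58  68  82  97 100 102 100  97  93
   84  67  46  45  50  62  88 106  98  82  89 106 107 105 103  99  85  69
   66  87]
 [ 46  48  44  51  47  48  54  53  61  63  71  82  95 102 102 100 104  96
   83  64  52  53  47  64  87 104  98  87  85 104 101 105  98  99  85  72
   64  79]
 [ 49  51  51  49  51  58  60  65  64  69  75  90  99 103 100  99  99  96
   86  67  51  44  49  74  91 102  98  85  94 105 103 102 106  99  89  79
   71  80]
 [ 49  53  56  58  59  64  63  67  63  63  79  92  96 100 101 103 103  93
   85  64  49  48  55  65  95 104 101  87  91 103 104 108 110 111 109 101
   94  96]
 [ 60  63  66  72  70  62  56  59  59  63  78  90  96 105 107 105 105  98
   80  58  54  47  54  70  91 104  99  84  92 104 110 118 121 127 128 127
  120 116]
 [ 68  59  64  66  67  60  55  55  55  63  85 
[... 1957 characters left out ...]
  88 103 106  92  88 105 117 124 132 132 137 135 137
  136 135]
 [102  99 101  99  99 100  97 102 100  99  99 102 101 101 101  98  98  89
   70  56  44  48  62  90 107 103  93  89 106 121 120 118 121 123 120 123
  123 116]
 [100 105  97  94 103 100 101  97  97 102  98 102  98  97  98 105  98  82
   68  49  47  50  61  88 104 101  86  90 108 109 107 103  96  97 103  94
   94  95]
 [101  98  98  99  98  99 100  96  97 100 101 105  99 101 101  97  97  87
   58  48  43  50  66  90 102 104  87  87 106 108 102  92  94  90  90  84
   76  70]
 [103 100 100 101 100 100 103 100 101  99 103  97 105 107 101 103 100  86
   73  59  59  51  68  86 104  97  84  93 105 103  98  97  96  93  90  85
   72  62]]
```

View pics/c5.png

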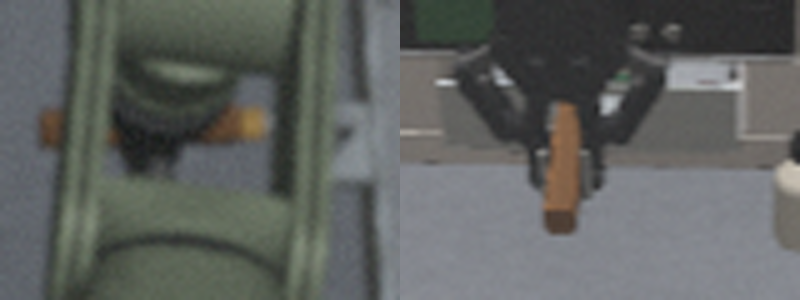

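```bash
python3 - <<'E'
from h import *
a=cv2.imread("pics/top4.png");h=cv2.cvtColor(a,cv2.COLOR_BGR2HSV)
z=111.7+14.6
f=(h[...,1]>90)&(h[...,0]<25);f[:210]=0;f[232:]=0;f[:,:362]=0;f[:,416:]=0
v,u=np.nonzero(f)
for lo,hi in((364,373),(400,407),(408,414)):
    k=(u>=lo)&(u<=hi);print(lo,hi,k.sum(),"row mean",v[k].mean(),"u",u[k].min(),u[k].max(),"x on z+20:",ray("top",u[k].mean(),v[k].mean(),z+18).round(1))
for y in(50,-62,-73): print("pred y",y,proj("top",[580,y,z+11]).round(2),proj("top",[580,y,z+22]).round(2))
for c in range(366,374):print(c,h[219:226,c,1].tolist())
for c in range(403,417):print(c,h[217:226,c,1].tolist(),h[217:226,c,0].tolist())
cv2.imwrite("pics/c6.png",crop(a,408,205,40,30,16))
E
```

```text
364 373 17 row mean 220.35294117647058 u 369 371 x on z+20: [580.   41.  144.3]
400 407 25 row mean 219.8 u 402 407 x on z+20: [579.1 -55.7 144.3]
408 414 21 row mean 219.14285714285714 u 408 411 x on z+20: [580.7 -68.4 144.3]
pred y 50 [366.53 220.99] [366.79 220.11]
pred y -62 [406.89 220.01] [407.42 219.12]
pred y -73 [410.85 219.91] [411.4  219.02]
366 [24, 20, 24, 23, 27, 28, 21]
367 [14, 3, 9, 14, 12, 21, 25]
368 [78, 72, 64, 62, 34, 3, 21]
369 [113, 111, 111, 129, 92, 30, 11]
370 [121, 114, 115, 104, 101, 40, 8]
371 [114, 94, 96, 99, 80, 40, 7]
372 [75, 77, 52, 54, 40, 23, 20]
373 [36, 32, 35, 28, 44, 41, 36]
403 [9, 49, 85, 106, 113, 101, 48, 14, 23] [30, 22, 11, 12, 13, 15, 13, 108, 107]
404 [64, 87, 108, 122, 112, 105, 52, 20, 26] [6, 12, 11, 13, 14, 15, 10, 107, 109]
405 [103, 105, 110, 118, 122, 95, 33, 17, 24] [13, 15, 14, 13, 15, 13, 13, 110, 108]
406 [100, 113, 122, 118, 116, 82, 21, 19, 24] [14, 14, 13, 14, 13, 15, 170, 103, 108]
407 [103, 116, 116, 120, 126, 83, 18, 15, 29] [14, 15, 14, 15, 14, 15, 10, 100, 108]
408 [106, 123, 130, 132, 126, 87, 18, 23, 27] [18, 18, 18, 18, 16, 17, 165, 107, 106]
409 [105, 126, 127, 128, 128, 87, 21, 25, 22] [19, 18, 20, 20, 19, 16, 23, 105, 103]
410 [111, 131, 127, 124, 130, 95, 13, 22, 26] [19, 19, 19, 19, 19, 17, 18, 107, 106]
411 [104, 112, 118, 122, 116, 83, 23, 25, 27] [18, 20, 19, 20, 19, 17, 13, 105, 106]
412 [65, 74, 75, 86, 79, 54, 5, 22, 24] [16, 17, 18, 17, 17, 16, 0, 107, 108]
413 [17, 22, 23, 34, 32, 24, 8, 25, 22] [34, 18, 16, 21, 21, 17, 90, 103, 105]
414 [15, 3, 10, 6, 7, 10, 10, 7, 28] [84, 60, 83, 75, 15, 100, 90, 90, 101]
415 [28, 11, 15, 8, 25, 25, 13, 10, 26] [73, 70, 75, 75, 70, 60, 60, 30, 55]
416 [10, 26, 28, 15, 24, 26, 15, 36, 16] [60, 54, 72, 70, 54, 54, 30, 51, 50]
```

View pics/c6.png

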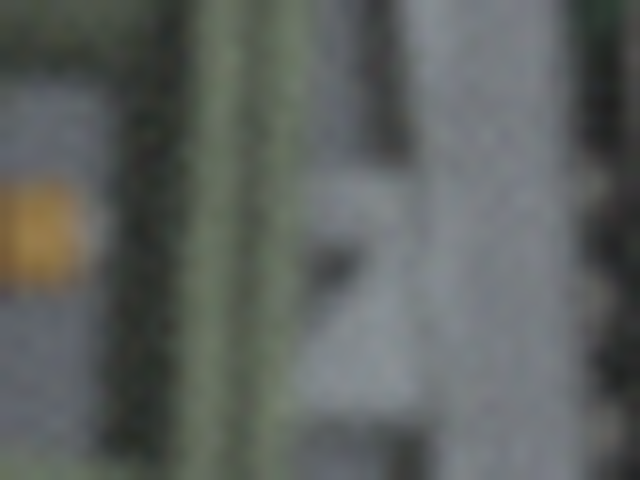

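The crop shows the rod end over the tab with part of the dark hole beside it at about (429,222). From the handle edges, the lateral error is within about 1 mm and the tip is about 2 mm too far toward the oven. I'll shift +1.5 mm in y and lower with touch sensing, searching in small steps if it lands on the tab.

```bash
python3 - <<'E'
from h import *
S=lambda:sensors.read_state()
for dx,dy in((0,1.5),(0,3.5),(0,-.5),(2,1.5),(-2,1.5),(2,3.5),(-2,3.5)):
    B=np.array([580+dx,-6+dy,106.])
    ctrl.move_l(B,vel=40,threshold=8)
    f0=np.array(S()["force"])
    hit=ctrl.move_l(B+[0,0,-16],vel=20,threshold=3)
    s=S();print(dx,dy,hit,s["eef_pos"].round(2),(s["force"]-f0).round(2),s["wrist_torque"],s["t"])
    if s["eef_pos"][2]<96: break
E
```

```text
0 1.5 False [579.73  -4.42  89.86] [-3.23  1.33  0.62] [ 0.1356349   0.15159982 -0.11810806] 11.175
```

The tip is through: it reached 12 mm below the tab's top level with only a light side force of -3 N in x. I'll ease that by moving -1.2 mm in x, then pull slowly.

```bash
python3 - <<'E'
from h import *
S=lambda:sensors.read_state()
B=np.array([579.73-1.0,-4.5,90.]);
ctrl.move_l(B,vel=10);s=S();print("eased",s["eef_pos"].round(2),s["force"].round(2))
f0=s["force"]
hit=ctrl.move_l(B+[0,85,0],vel=16,threshold=8.5)
s=S();print(hit,s["eef_pos"].round(2),s["force"].round(2),(s["force"]-f0).round(2),s["grip_width"],s["t"])
ctrl.hold(.1);s=S();print(s["eef_pos"].round(2),s["force"].round(2),s["wrist_torque"])
E
```

```text
eased [579.11  -4.6   90.33] [-0.82 -0.02 -1.14]
True [577.95  59.21  89.07] [-0.58 -0.87 -1.37] [ 0.24 -0.85 -0.23] 18.377803498545273 14.9917
[577.27  59.09  88.4 ] [-0.51 -0.18 -1.23] [-0.03089396 -0.00088565 -0.04385828]
```

```bash
python3 - <<'E'
from h import *
t,d=optics.grab_frame("top");p,_=optics.grab_frame("side")
a=t[:,:,::-1];b=p[:,:,::-1]
cv2.imwrite("pics/top5.png",a);cv2.imwrite("pics/side5.png",b)
cv2.imwrite("pics/c7.png",np.hstack([crop(a,340,185,100,75,4),crop(b,260,150,100,75,4)]))
print("hole if out=82",proj("top",[579.5,-63,94]))
E
```

```text
hole if out=82 [405.25238799 223.57131656]
```

View pics/c7.png

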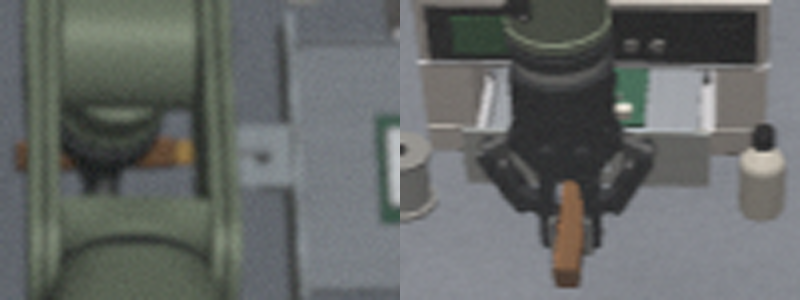

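The tray is well out. The hole is at about px (405.7,224.2), i.e. y≈-63, matching 82 mm out, and the tip should be at its edge. The force relaxed when the motion stopped. I'll pull on in fine steps to about 10 N and hold.

```bash
python3 - <<'E'
from h import *
S=lambda:sensors.read_state()
B=np.array([578.7,59.1,90.]);B[2]=S()["eef_pos"][2]+.0
y=59.1;B[2]=89.5
for i in range(40):
    y+=.5
    ctrl.move_l(np.array([578.7,y,B[2]]),vel=12,threshold=14)
    s=S();fy=s["force"][1];print(round(y,1),s["eef_pos"].round(1)[1:],s["force"].round(1)[:],end=" | ")
    if fy<-9: break
fs=[]
for i in range(12): ctrl.hold(.1);fs.append(round(float(S()["force"][1]),1))
print("\nhold",fs,S()["t"],S()["eef_pos"].round(2),S()["grip_width"])
E
```

```text
59.6 [59.3 89.2] [-1.5 -1.8 -2.3] | 60.1 [59.4 89.2] [-0.2 -4.6 -2.6] | 60.6 [59.5 89.1] [-0.8 -6.5 -3.1] | 61.1 [59.5 89.1] [-0.1 -7.3 -3.3] | 61.6 [59.5 89. ] [-1.3 -8.8 -3. ] | 62.1 [59.6 88.9] [-0.8 -9.9 -4.1] | 
hold [-9.6, -9.5, -10.8, -9.7, -9.8, -9.5, -9.8, -10.3, -10.1, -10.3, -9.8, -9.6] 17.9917 [578.31  59.57  88.93] 18.748699574569006
```

It's firmly on the stop: the force climbed to 10 N with no travel, and I held about 10 N for 1.2 s. Now I'll unload, centre the tip in the hole, lift out and return to the rest.

```bash
python3 - <<'E'
from h import *
S=lambda:sensors.read_state()
ctrl.move_l(np.array([578.7,57.4,89.5]),vel=15);s=S();print("relaxed",s["eef_pos"].round(2),s["force"].round(2))
print(ctrl.move_l(np.array([578.7,57.4,135]),vel=35,threshold=8));s=S();print(s["eef_pos"].round(2),s["force"].round(2))
ctrl.move_l(np.array([570.,90,150]),vel=100)
ctrl.move_ptp(G+[0,0,75],Rt(AG))
s=S();print(s["eef_pos"].round(2),s["force"].round(2),s["t"])
t,d=optics.grab_frame("top");p,_=optics.grab_frame("side")
cv2.imwrite("pics/top6.png",t[:,:,::-1]);cv2.imwrite("pics/side6.png",p[:,:,::-1])
# compare held hook pixels with those right after first lift
def br(n):
    a=cv2.imread(n);h=cv2.cvtColor(a,cv2.COLOR_BGR2HSV);m=(h[...,0]<24)&(h[...,1]>90);m[:200]=0;m[275:]=0;m[:,:295]=0;m[:,350:]=0
    v,u=np.nonzero(m);return len(u),u.mean().round(2),v.mean().round(2),u.min(),u.max(),v.min(),v.max()
for n in("side3","side6","top3","top6"):print(n,br(f"pics/{n}.png"))
E
```

```text
relaxed [579.18  58.03  89.93] [-0.5   0.69 -1.4 ]
False
[578.44  57.41 134.64] [-0.07 -0.22 -1.36]
[477.88 200.07 115.92] [-0.21 -0.78 -2.19] 21.0667
side3 (149, np.float64(334.79), np.float64(234.16), np.int64(331), np.int64(339), np.int64(221), np.int64(245))
side6 (153, np.float64(334.05), np.float64(233.58), np.int64(330), np.int64(339), np.int64(221), np.int64(245))
top3 (54, np.float64(323.76), np.float64(256.69), np.int64(300), np.int64(334), np.int64(252), np.int64(263))
top6 (56, np.float64(323.0), np.float64(256.34), np.int64(299), np.int64(333), np.int64(252), np.int64(263))
```

The hook sits in the hand as before, within a pixel. I'll lower it into the rest.

```bash
python3 - <<'E'
from h import *
S=lambda:sensors.read_state()
print(ctrl.move_l(G+[0,0,14],vel=80,threshold=8))
hit=ctrl.move_l(G+[0,0,-.3],vel=20,threshold=4);s=S();print(hit,s["eef_pos"].round(2),s["force"].round(2))
if s["eef_pos"][2]<44:
    ctrl.gripper_to(30);ctrl.gripper_to(85);ctrl.hold(.2)
    ctrl.move_l(G+[0,0,110],vel=120)
    ctrl.move_ptp(np.array([420.,420.,250.]),Rt(AG))
    s=S();print(s["eef_pos"].round(1),s["t"],s["force"].round(2))
    t,d=optics.grab_frame("top");p,_=optics.grab_frame("side")
    a=t[:,:,::-1];b=p[:,:,::-1];cv2.imwrite("pics/top7.png",a);cv2.imwrite("pics/side7.png",b)
    t0=cv2.imread("pics/top0.png")
    cv2.imwrite("pics/c8.png",np.vstack([np.hstack([crop(a,283,236,80,60,5),crop(t0,283,236,80,60,5)]),np.hstack([crop(b,295,220,80,60,5),crop(b,255,150,80,60,5)])]))
    def br(im,x0,y0,x1,y1):
        h=cv2.cvtColor(np.ascontiguousarray(im),cv2.COLOR_BGR2HSV);m=np.zeros(h.shape[:2],bool);m[y0:y1,x0:x1]=1;m&=(h[...,0]<22)&(h[...,1]>110)
        v,u=np.nonzero(m);return len(u),u.mean().round(2),v.mean().round(2)
    print(br(t0,285,240,365,290),br(a,285,240,365,290),br(cv2.imread("pics/side0.png"),315,225,350,290),br(b,315,225,350,290))
E
```

```text
False
True [477.56 199.93  41.48] [-0.46 -0.33  4.47]
[419.9 418.7 248.6] 25.8167 [ 1.84  1.13 -0.39]
(79, np.float64(321.37), np.float64(260.66)) (87, np.float64(319.31), np.float64(261.34)) (109, np.float64(332.77), np.float64(247.7)) (4, np.float64(333.0), np.float64(245.0))
```

View pics/c8.png

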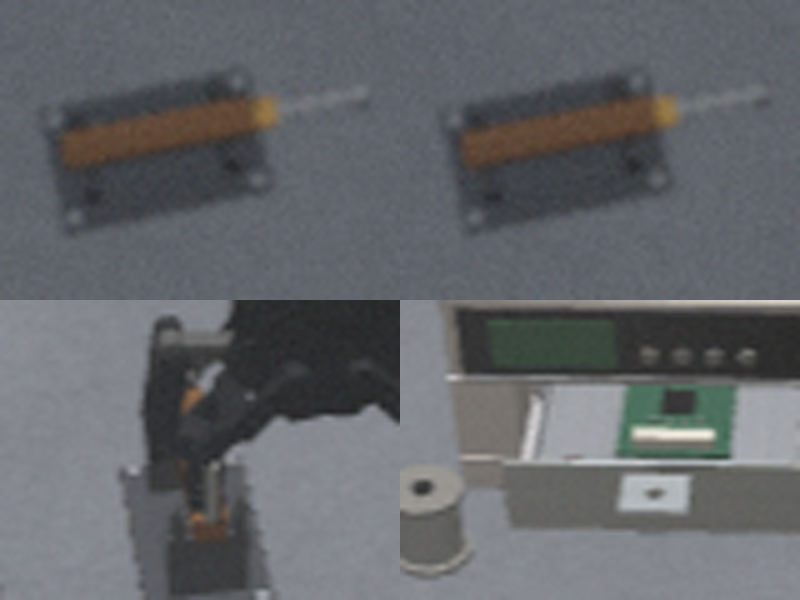

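The hook lies exactly as before: the before and after top crops match in handle ends and rod tip. The tray stands out with the board on it and its hole free, and the arm is clear. Handing in.

```bash
python3 -c "
from plant import ctrl
print(ctrl.finish_job())"
```

```text
the job is handed in; nothing more can be done
None
```

I drew the tray out to its stop, about 82 mm out, and held it there at about 10 N for 1.2 s. The hook is unhooked and back in its rest as it lay before, and the job was handed in at about 26 s on the robot's clock.

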